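# Put returned pipe fittings back into their stock cartons

## Robot

A 7-joint arm with a two-finger parallel gripper is mounted at the origin on the work surface. World frame = base frame: x ahead of the robot, y to its left, z up, the work surface at z = 0. Lengths are in mm, angles in rad, forces in N, time in s.
With the tool pointing down it reaches from about 400 to 875 mm from the base axis. Payload 4.4 kg.
Tool frame: the origin (TCP) lies midway between the tips of the shut fingers; the grasp point (between the pads) lies ctrl.grip_depth behind it (ctrl.grip_depth is the distance from the TCP to the grasp point, in mm); z points along the fingers, y is the line along which they close (so a half turn about z gives the same grasp; the last joint's range is limited). The gripper opens to 85 mm and grips with 20 to 120 N. Pads are 22 mm wide; open, the fingers measure 114 mm over their backs; the gripper's body (76 mm by 85 mm) begins 54 mm behind the grasp point. The pads swing forward as they close: fully open they stand 13 mm farther back than shut.
Start: joints at [1.198, 0.628, 0.038, 1.517, -0.027, 0.996, -0.02], TCP at [196.334, -619.654, 231.313] pointing down, gripper open.
Joint ranges: [-3.06, 3.06], [-0.37, 2.12], [-1.25, 1.32], [0.18, 2.47], [-1.1, 4.24], [0.23, 1.98], [-2.94, 2.94]. Speed limits (rad/s): [2.57, 2.57, 3.14, 3.14, 3.14, 3.14, 3.14].

## Interface

Orientations are given as [roll, pitch, yaw] about the fixed x, y, z axes, in that order (R = Rz(yaw) Ry(pitch) Rx(roll)).
In Python, from cell import ctrl gives the robot as it stands.
- The arm moves only by the tool carry_out, never from a script. Its argument "deltas" is one flat list of numbers, 7 for each row, row after row: the turn, a rotation vector about the tool's x, y, z in degrees, then the shift along the tool's x, y, z in m, then the closure, from -1 (fully open) to 1 (shut). In form: [wx, wy, wz, dx, dy, dz, claw, wx, wy, wz, dx, dy, dz, claw, ...]. A call has 1 to 12 rows; each row shifts and turns the commanded pose from where the row before left it, along the tool's axes as they then stand; what a row does not reach is not made up. A row lasts 1/8 s, in which the tool goes at most 62.5 mm and 10.7 degrees, less where a joint would pass 70% of its speed; a pose out of reach is approached as far as the arm can. A call with a gripper value outside its range is refused whole. The fingers move at their own pace and stop on an object; the grip force is fixed at half the most. Time passes only in rows, so rows that do not move let the fingers close. It gives the time, the measured TCP pose, the force, the opening and the grip force at its end, in the units of the state.
- ctrl.read_state(): the state, without advancing time (a new reading comes with each control period).
- ctrl.get_image(name): name is "side" or "top"; returns the picture (384x512x3 uint8, red, green, blue); there is no depth.
- ctrl.calibration(name): a dict with "mtx" (3x3 intrinsics, pixels), "distortion" ([k1, k2, p1, p2, k3] as OpenCV has them; the pictures are not rectified), "R" (3x3) and "t" (3): a world point X has camera coordinates R X + t. Camera axes: x right, y down, z forward; pixel columns grow to the right and rows downward; lengths in mm; the calibration is good to about 2 mm. A picture is of the moment at which its call begins. calibration takes no time and is no camera call.
- ctrl.finish_job(): hands the job in; it is judged then, once.
The state is a dict: "clock": time; "qpos": joint angles; "qd": joint speeds; "tau": joint torques, N m; "eef_pos": TCP position; "tool_rot": TCP orientation; "force": force on the tool from outside, world axes, zero at the start; "torque": the same for the moment, N m; "width": finger opening in mm; "gripper_force": force on a finger pad.
Only numpy, scipy, OpenCV 4.12 (cv2) and the standard library are available. Lean on these libraries where they do the work, as an engineer would, in place of code of your own. Each camera call takes 0.05 s, during which the arm holds its last target. There are 200 camera calls.

## Task

Put the four returned brass fittings that stand loose on the counter back into stock: stand each one on the floor of the empty cell in the carton that holds fittings of the same kind and size, upright and turned the same way as the two already in that carton. Set them down rather than letting them drop, and leave the roll of thread tape and the wrench where they lie.

Things in the scene. Friction and masses are not known exactly. Their poses are not given: they have to be found in the camera images.
- tee: Loose brass pipe tee, 190 g, standing like the letter T. Level run 58 mm long along x, centre line 29 mm above the underside, round, 27 mm thick, octagonal end bands 33 mm wide in its last 10 mm; overall height 45.5 mm; foot 33 mm across. Same either way round. Origin: centre of underside, z up. Start yaw within 0.85 rad. Grip across the middle of the run (along y).
- elbow: Loose brass 90 degree elbow, 140 g, standing on one mouth like an upside-down L: the level arm points to -x, centre line 29 mm up, mouth at x = -29, 27 mm thick, 33 mm octagonal band in its last 10 mm. Overall height 45.5, footprint x -29 to +16.5, y +-16.5 mm. Origin: underside, on the upright arm's axis. Start yaw within 0.85 rad. Grip across the level arm (along y) at x = -6.
- large_socket: Loose large brass pipe socket (300 g): a short ribbed tube standing on end, 50 mm in diameter, 52 mm high, with a raised band round each end. Origin: centre of the underside, z up. It may be turned any way about z.
- small_socket: Loose small brass pipe socket (100 g): same form as the large one, 33 mm in diameter, 36 mm high. Origin: centre of the underside, z up. It may be turned any way about z.
- carton_tee: Fixed open cardboard carton, 234 (x) by 86 (y) mm, walls 18 mm high, 3 mm board, floor surface at z = 3 mm. Two 17 mm high dividers make three cells in a row along x, 74 by 80 mm inside, centres at x = -77, 0, +77. Origin: centre of underside; -x faces the robot (yaw up to 0.1). Holds two tees, run along x; the EMPTY cell is the middle one, x = 0.
- carton_elbow: Fixed open cardboard carton, 234 (x) by 86 (y) mm, walls 18 mm high, 3 mm board, floor surface at z = 3 mm. Two 17 mm high dividers make three cells in a row along x, 74 by 80 mm inside, centres at x = -77, 0, +77. Origin: centre of underside; -x faces the robot (yaw up to 0.1). Holds two elbows, arm to -x, origin 6 mm to +x of cell centre; the EMPTY cell is at x = -77, nearest the robot.
- carton_large_socket: Fixed open cardboard carton, 234 (x) by 86 (y) mm, walls 18 mm high, 3 mm board, floor surface at z = 3 mm. Two 17 mm high dividers make three cells in a row along x, 74 by 80 mm inside, centres at x = -77, 0, +77. Origin: centre of underside; -x faces the robot (yaw up to 0.1). Holds two large sockets; the EMPTY cell is at x = -77, nearest the robot.
- carton_small_socket: Fixed open cardboard carton, 234 (x) by 86 (y) mm, walls 18 mm high, 3 mm board, floor surface at z = 3 mm. Two 17 mm high dividers make three cells in a row along x, 74 by 80 mm inside, centres at x = -77, 0, +77. Origin: centre of underside; -x faces the robot (yaw up to 0.1). Holds two small sockets; the EMPTY cell is the middle one, x = 0.
- thread_tape: Loose white plastic roll of thread tape, 56 mm in diameter, 15 mm high, lying flat at the left of the work; to be left alone. Origin: centre of the underside.
- wrench: Loose steel wrench, 180 mm long along x, 8 mm high, lying flat at the right of the work; to be left alone. Origin: centre of the underside.
There are look-alikes about, which are no part of the job. What is shaped like the carton_tee but pink is not meant.

How it is judged:
By the outcome, as a careful person would: the job done as asked, in the order asked, and still so for the second after the job is handed in, with the robot touching nothing.
It also fails if it takes over 96 s, if anything falls off the work surface, if the arm or the gripper's body presses on something with over 40 N, if the wrist force passes 120 N, or if a joint passes its speed limit or range.

## Working session

There is one attempt and no reset: what is moved stays moved. The work goes in short steps, Python scripts to look and compute and a tool call to move; the robot and the scene stay as the last step left them, time stands still between calls to the robot, and variables do not carry over. Pictures are saved under pics/ and viewed, at most 14 in all, crops included, and the job is handed in when it is done.

Besides the shell and the picture viewer there is one more tool, called after "Call:" as name(argument=value, ...) on one line, values as JSON. carry_out: Moves the arm, as the interface text tells. Its arguments: {"type":"object","properties":{"deltas":{"type":"array"}},"required":["deltas"]}

```bash
ls; mkdir -p pics; python3 - <<'E'
from cell import ctrl
import cv2,numpy as np
for n in("top","side"):
    cv2.imwrite(f"pics/{n}0.png",cv2.cvtColor(ctrl.get_image(n),cv2.COLOR_RGB2BGR))
    print({k:np.round(v,3).tolist() for k,v in ctrl.calibration(n).items()})
print(ctrl.read_state(),ctrl.grip_depth)
E
```

```text
pics
{'mtx': [[384.627, 0.0, 257.071], [0.0, 384.627, 194.147], [0.0, 0.0, 1.0]], 'distortion': [-0.053, 0.0, 0.0, 0.0, 0.0], 'R': [[0.088, -0.996, -0.0], [-0.973, -0.086, -0.214], [0.214, 0.019, -0.977]], 't': [-46.769, 468.192, 1193.337]}
{'mtx': [[486.193, 0.0, 251.249], [0.0, 486.193, 198.818], [0.0, 0.0, 1.0]], 'distortion': [-0.052, 0.0, 0.0, 0.0, 0.0], 'R': [[-0.944, -0.329, -0.022], [-0.163, 0.525, -0.836], [0.286, -0.785, -0.549]], 't': [405.878, 112.616, 1301.161]}
{'clock': 0.1, 'qpos': array([ 1.19819856,  0.62925821,  0.03843045,  1.5182714 , -0.0270066 ,
        0.99632105, -0.01998619]), 'qd': array([-0.00064516, -0.00163424,  0.00013667, -0.0017365 , -0.00056392,
        0.00030403, -0.00082881]), 'tau': array([ 4.35614100e-03, -5.64535224e+01,  1.23062287e+00, -1.93974370e+01,
        1.12418452e-02,  5.39225599e-03,  1.68338755e-05]), 'eef_pos': array([ 196.1713278 , -619.0925902 ,  230.47674375]), 'tool_rot': array([-3.13985199e+00,  4.16369483e-06,  3.06819492e-01]), 'force': array([ 0.3306905 ,  0.91099043, -0.1083351 ]), 'torque': array([0.01607282, 0.02488289, 0.02928983]), 'gripper_force': 0.0, 'width': 85.32160066161796} 18.700000000000003
```

View pics/top0.png

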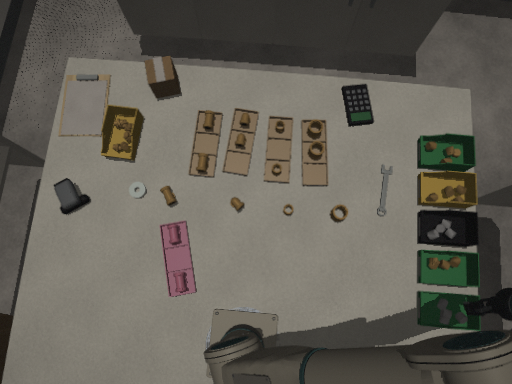

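View pics/side0.png

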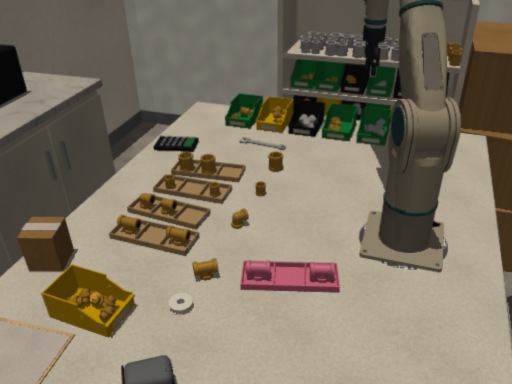

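The top view shows the tee carton (205,145), elbow carton (240,142), small-socket carton (279,150) and large-socket carton (314,152). The loose fittings are the tee (168,195), elbow (237,204), small socket (288,210) and large socket (339,213). The tape is at (137,190) and the wrench at (384,190).

Possible mix-ups:
- the pink carton (178,258), which is excluded by its colour
- the fittings already in cartons, for example (208,121) and (201,162)
- brass in the yellow bin (122,133) and the bins on the right

I choose the four fittings standing on the open counter and the cardboard cartons, and check that in a close crop.

```bash
cat > h.py <<'E'
import cv2,numpy as np
from cell import ctrl
C={n:{k:np.array(v,float) for k,v in ctrl.calibration(n).items()} for n in("top","side")}
def ray(n,p):
    c=C[n];u=cv2.undistortPoints(np.array([[p]],float),c["mtx"],c["distortion"])[0,0]
    return -c["R"].T@c["t"], c["R"].T@np.array([*u,1])
def plane(n,p,z):
    o,d=ray(n,p);return o+d*(z-o[2])/d[2]
def tri(pt,ps):
    o1,d1=ray("top",pt);o2,d2=ray("side",ps)
    s=np.linalg.lstsq(np.c_[d1,-d2],o2-o1,rcond=None)[0]
    a,b=o1+s[0]*d1,o2+s[1]*d2;return (a+b)/2,np.linalg.norm(a-b)
def proj(n,X):
    c=C[n];return cv2.projectPoints(np.array(X,float).reshape(-1,3),cv2.Rodrigues(c["R"])[0],c["t"],c["mtx"],c["distortion"])[0][:,0]
E
python3 - <<'E'
import cv2,numpy as np
t=cv2.imread("pics/top0.png");s=cv2.imread("pics/side0.png")
cv2.imwrite("pics/topc.png",cv2.resize(t[98:228,145:360],(0,0),fx=3.7,fy=3.7,interpolation=cv2.INTER_CUBIC))
cv2.imwrite("pics/sidec.png",cv2.resize(s[140:290,95:300],(0,0),fx=3.9,fy=3.9,interpolation=cv2.INTER_CUBIC))
for n,im in(("top",t),("side",s)):
    h=cv2.cvtColor(im,cv2.COLOR_BGR2HSV)
    print(n,[h[p[1],p[0]].tolist() for p in ([(168,195),(237,204),(205,145),(205,140),(230,230)] if n=="top" else [(205,269),(240,217),(275,165),(155,238),(230,300)])])
    m=cv2.inRange(h,(8,130,40),(24,255,255))
    N,l,st,ce=cv2.connectedComponentsWithStats(m)
    for a,b in zip(st[1:],ce[1:]):
        if a[4]>25: print(a.tolist(),b.round(1).tolist())
E
```

```text
top [[18, 132, 124], [18, 133, 123], [17, 79, 126], [18, 78, 127], [22, 28, 138]]
[101, 105, 42, 55, 1728] [120.6, 131.5]
[203, 111, 10, 16, 89] [207.8, 118.4]
[240, 113, 9, 10, 54] [244.6, 118.0]
[308, 120, 15, 17, 61] [315.1, 129.0]
[236, 134, 10, 11, 66] [240.6, 139.2]
[311, 142, 13, 12, 40] [318.2, 145.8]
[429, 142, 7, 7, 30] [432.4, 144.8]
[447, 147, 13, 10, 68] [453.2, 151.6]
[197, 153, 10, 17, 101] [201.7, 161.5]
[418, 171, 59, 37, 1859] [447.7, 188.4]
[161, 186, 13, 19, 109] [167.5, 194.5]
[231, 198, 12, 12, 74] [236.0, 202.7]
[331, 205, 17, 16, 75] [339.3, 212.2]
[441, 257, 19, 12, 92] [450.4, 262.3]
[430, 258, 10, 10, 57] [433.9, 262.5]
side [[19, 191, 95], [19, 191, 99], [19, 196, 69], [17, 121, 154], [20, 43, 178]]
[460, 22, 52, 249, 7267] [492.8, 114.6]
[447, 42, 15, 24, 272] [453.8, 52.8]
[302, 74, 11, 5, 33] [307.5, 76.1]
[346, 75, 10, 8, 63] [350.5, 78.8]
[326, 77, 11, 4, 31] [331.7, 78.9]
[256, 97, 38, 35, 975] [275.6, 112.9]
[316, 98, 26, 17, 132] [327.4, 102.0]
[241, 107, 12, 8, 65] [245.6, 110.4]
[330, 117, 10, 13, 102] [335.0, 123.2]
[178, 151, 17, 22, 278] [185.8, 161.8]
[269, 152, 14, 19, 223] [275.3, 161.1]
[200, 155, 17, 20, 275] [207.7, 164.5]
[163, 174, 13, 15, 145] [169.5, 181.4]
[208, 182, 13, 15, 152] [214.0, 189.0]
[256, 182, 9, 14, 110] [260.2, 188.4]
[139, 194, 17, 15, 191] [145.9, 200.8]
[160, 199, 18, 16, 209] [167.5, 206.3]
[232, 209, 16, 19, 198] [239.1, 218.3]
[118, 215, 24, 20, 300] [128.5, 224.4]
[18, 217, 55, 53, 2020] [46.0, 245.7]
[165, 226, 26, 20, 348] [177.3, 235.4]
[193, 259, 25, 21, 350] [205.1, 268.7]
[42, 264, 93, 73, 4167] [86.6, 299.7]
```

View pics/topc.png

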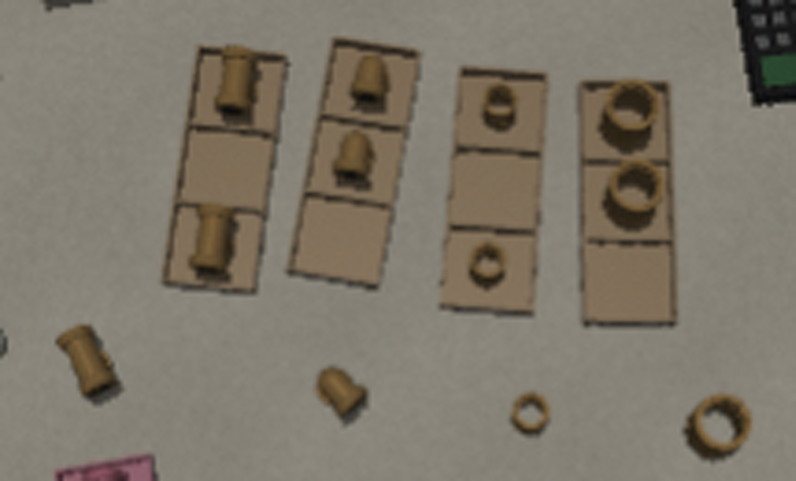

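View pics/sidec.png

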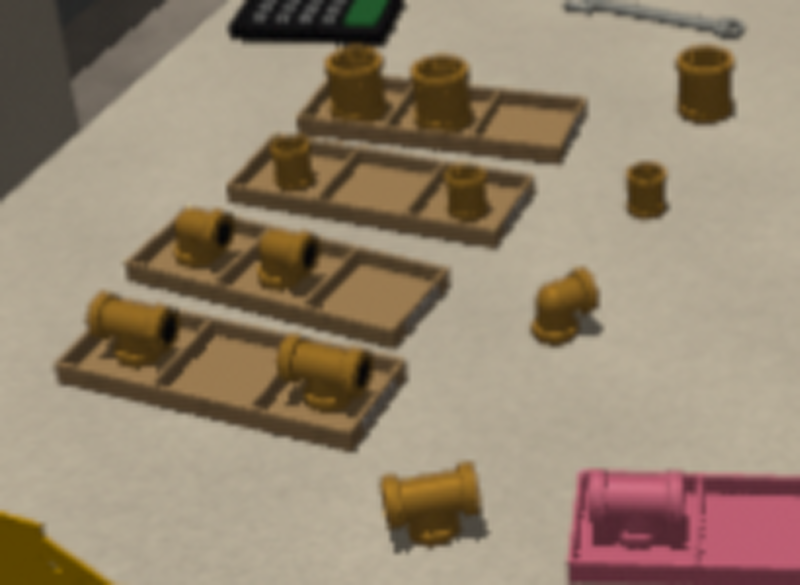

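The crops confirm the choice: four fittings stand alone on the counter, and the four brown cartons each have one empty cell as described. Next I measure features in both views.

```bash
python3 - <<'E'
from h import *
T=lambda u,v:(145+(u+.5)/3.7-.5,98+(v+.5)/3.7-.5)
S=lambda u,v:(95+(u+.5)/3.9-.5,140+(v+.5)/3.9-.5)
print("cams",[np.round(ray(n,(256,192))[0]) for n in C])
for k,a,b in [("large top",(722,422),(705,57)),("small top",(531,411),(647,172)),
 ("L stock far",(632,104),(355,58)),("L stock mid",(636,184),(441,67)),
 ("S stock far",(500,99),(291,145)),("S stock near",(488,258),(467,175))]:
    X,e=tri(T(*a),S(*b));print(k,X.round(1),"miss",e.round(1))
# carton corners: order far-left, far-right, near-right, near-left (rim z=18)
cart={"tee":([(198,47),(288,57),(259,291),(166,284)],[(60,366),None,(406,372),(352,440)]),
"elbow":([(333,39),(420,50),(380,286),(290,271)],[(130,260),(228,208),(449,268),(398,335)]),
"small":([(461,68),(547,73),(534,313),(442,308)],[(230,184),(272,137),(534,180),(498,236)]),
"large":([(581,82),(669,82),(676,324),(583,323)],[(302,117),None,(587,98),(563,153)])}
for k,(t,s) in cart.items():
    P=np.array([plane("top",T(*p),18) for p in t])[:,:2]
    c=P.mean(0);ax=(P[0]+P[1]-P[2]-P[3])/2;ay=(P[0]+P[3]-P[1]-P[2])/2
    print(k,"c",c.round(1),"len",np.linalg.norm(ax).round(1),"wid",np.linalg.norm(ay).round(1),"yaw",np.arctan2(ax[1],ax[0]).round(3),np.arctan2(-ay[0],ay[1]).round(3))
    print("  side@18",[plane("side",S(*p),18)[:2].round(0).tolist() if p else None for p in s],"top",P.round(0).tolist())
    # height of the near-right rim corner
    X,e=tri(T(*t[2]),S(*s[2]));print("  nearR",X.round(1),e.round(1))
t=cv2.imread("pics/top0.png");s=cv2.imread("pics/side0.png")
for n,im,rs in(("top",t,{"tee":(155,180,25,32),"elbow":(225,192,22,24)}),("side",s,{"tee":(188,252,36,34),"elbow":(226,204,28,28)})):
    for k,(x,y,w,h) in rs.items():
        H=cv2.cvtColor(im[y:y+h,x:x+w],cv2.COLOR_BGR2HSV)
        m=((H[...,1]>85)&(H[...,0]<26)).astype(np.uint8)
        c=max(cv2.findContours(m,0,1)[0],key=cv2.contourArea)
        b=cv2.boxPoints(cv2.minAreaRect(c))+(x,y)
        print(n,k,m.sum(),"rect",b.round(1).tolist(),[plane(n,p,29)[:2].round(0).tolist() for p in b])
E
```

```text
cams [array([ 205.,  -29., 1266.]), array([  29., 1096.,  817.])]
large top [ 437.6 -274.    53.8] miss 3.4
small top [ 435.7 -109.6   35.9] miss 2.7
L stock far [ 721.8 -179.8   57.1] miss 2.0
L stock mid [ 645.5 -187.7   56.3] miss 1.3
S stock far [723.8 -60.5  38.2] miss 2.1
S stock near [570.1 -61.4  37.3] miss 0.5
tee c [641.6 184.8] len 231.6 wid 85.6 yaw -0.004 -0.012
  side@18 [[759.0, 232.0], None, [523.0, 163.0], [527.0, 242.0]] top [[759.0, 227.0], [756.0, 141.0], [526.0, 143.0], [525.0, 228.0]]
  nearR [531.4 145.1   2.3] 2.2
elbow c [660.   67.2] len 232.4 wid 83.2 yaw -0.069 -0.066
  side@18 [[782.0, 100.0], [746.0, 12.0], [545.0, 37.0], [546.0, 126.0]] top [[778.0, 101.0], [774.0, 18.0], [541.0, 34.0], [547.0, 117.0]]
  nearR [543.6  34.4  16. ] 4.9
small c [643.3 -64.3] len 233.8 wid 82.2 yaw 0.012 0.03
  side@18 [[762.0, -21.0], [765.0, -98.0], [529.0, -99.0], [526.0, -15.0]] top [[759.0, -22.0], [761.0, -103.0], [528.0, -107.0], [525.0, -24.0]]
  nearR [ 531.  -107.4   12.2] 3.5
large c [ 642.3 -185.7] len 233.9 wid 83.6 yaw 0.072 0.084
  side@18 [[756.0, -136.0], None, [534.0, -237.0], [522.0, -145.0]] top [[755.0, -136.0], [763.0, -219.0], [529.0, -236.0], [522.0, -152.0]]
  nearR [ 530.9 -235.5   19. ] 4.6
top tee 163 rect [[159.4, 188.8], [168.6, 184.2], [176.6, 200.2], [167.4, 204.8]] [[465.0, 319.0], [483.0, 291.0], [432.0, 257.0], [414.0, 285.0]]
top elbow 102 rect [[228.1, 202.7], [234.0, 195.5], [243.5, 203.4], [237.5, 210.6]] [[438.0, 87.0], [464.0, 70.0], [440.0, 37.0], [415.0, 54.0]]
side tee 391 rect [[191.3, 262.3], [215.9, 257.4], [219.7, 276.7], [195.1, 281.6]] [[488.0, 283.0], [437.0, 247.0], [401.0, 310.0], [450.0, 344.0]]
side elbow 231 rect [[226.5, 220.5], [241.5, 205.5], [251.5, 215.5], [236.5, 230.5]] [[470.0, 92.0], [456.0, 10.0], [411.0, 49.0], [427.0, 127.0]]
```

Socket heights come out at 54/36 mm loose and 56/38 mm in the cartons, which matches the text plus the carton floor. The cartons check out against their stock. The tee and elbow need a closer crop for yaw.

```bash
python3 - <<'E'
import cv2,numpy as np
t=cv2.imread("pics/top0.png");s=cv2.imread("pics/side0.png")
f=lambda im,x,y:cv2.resize(im[y:y+30,x:x+40],(400,300),interpolation=cv2.INTER_CUBIC)
cv2.imwrite("pics/te.png",np.vstack([np.hstack([f(t,150,180),f(t,217,188)]),np.hstack([f(s,186,254),f(s,220,203)])]))
E
```

```text
(no output)
```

View pics/te.png

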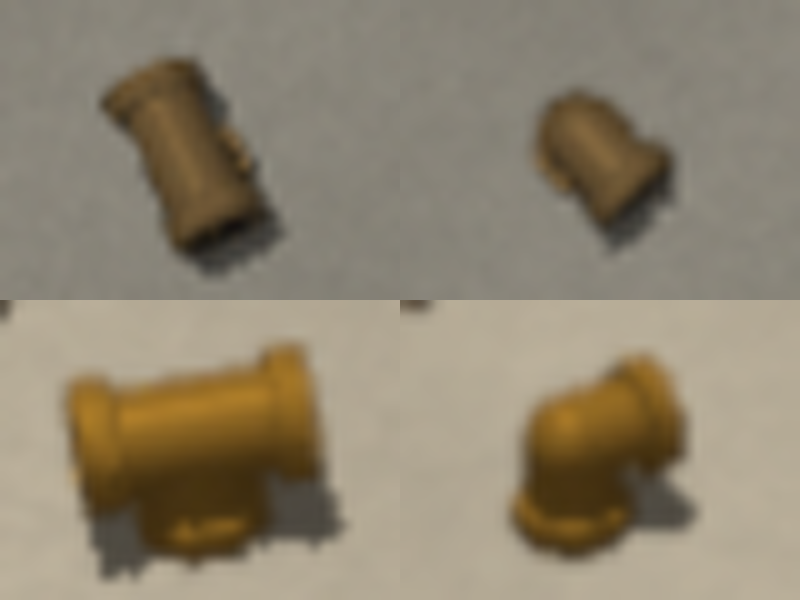

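The tee and elbow orientations are clear: the tee run goes from upper-left to lower-right, and the elbow mouth points lower-right with its foot at upper-left.

```bash
python3 - <<'E'
from h import *
f=lambda x,y:(lambda u,v:(x+(u+.5)/10-.5,y+(v+.5)/10-.5))
tt,et,ts,es=f(150,180),f(217,188),f(186,254),f(220,203)
P=lambda g,n,z,*p:print([plane(n,g(*q),z)[:2].round(1).tolist() for q in p])
print("tee top z29 corners");P(tt,"top",29,(103,103),(195,68),(265,212),(185,248))
print("tee mouths centres tri");
for a,b in [((149,86),(88,143)),((222,222),(300,110)),((170,70),(88,78)),((228,190),(285,45))]:
    X,e=tri(tt(*a),ts(*b));print(X.round(1),e.round(1))
print("tee foot side z5");P(ts,"side",5,(205,235))
print("elbow top mouth corners z29");P(et,"top",29,(210,222),(268,160));print("back apex z40");P(et,"top",40,(172,95))
print("ridge");P(et,"top",42,(185,135),(232,175))
print("elbow foot side z5, foot L,R");P(es,"side",5,(173,225),(113,210),(230,210))
for a,b in [((222,172),(240,60)),((182,128),(160,112)),((238,192),(265,115))]:
    X,e=tri(et(*a),es(*b));print(X.round(1),e.round(1))
E
```

```text
tee top z29 corners
[[461.4, 317.1], [475.9, 288.2], [429.6, 258.5], [415.3, 283.2]]
tee mouths centres tri
[469.2 302.4  31.5] 2.5
[426.1 272.5  28.9] 2.1
[472.4 292.9  43.7] 2.3
[432.6 267.7  44.6] 0.8
tee foot side z5
[[443.6, 297.7]]
elbow top mouth corners z29
[[417.7, 54.0], [439.9, 37.1]]
back apex z40
[[456.5, 69.7]]
ridge
[[443.3, 64.0], [431.5, 47.5]]
elbow foot side z5, foot L,R
[[447.2, 73.4], [465.9, 71.8], [434.3, 61.9]]
[432.3  50.7  49.2] 3.0
[449.3  66.3  37.9] 6.0
[428.7  45.9  28.3] 0.3
```

Measurements, with heights checked against the text:

| Item | Position (mm) | Yaw (rad) |
|---|---|---|
| Large socket | (438,-274) | – |
| Small socket | (436,-110) | – |
| Elbow | origin (448,67), grip (444,63) | 0.85 |
| Tee | (447,287) | 0.605 |

I start with the large socket: turn by 13°, then travel above it.

Call:
carry_out(deltas=[0,0,6.5,0,0,0,-1,0,0,6.5,0,0,0,-1,0,0,0,0.0335,-0.0406,0,-1,0,0,0,0.0335,-0.0406,0,-1,0,0,0,0.0335,-0.0406,0,-1,0,0,0,0.0335,-0.0406,0,-1,0,0,0,0.0335,-0.0406,0,-1,0,0,0,0.0335,-0.0406,0,-1,0,0,0,0.0335,-0.0406,0,-1,0,0,0,0.0335,-0.0406,0,-1,0,0,0,0,0,0,-1])

```text
clock: 1.48
eef_pos: [440.4, -269.6, 231.0]
tool_rot: [-3.139, -0.001, 0.089]
force: [0.0, 1.0, -0.3]
width: 85.2
gripper_force: 0.0
```

Call:
carry_out(deltas=[0,0,0,-0.002,0.004,0.05,-1,0,0,0,0,0,0.05,-1,0,0,0,0,0,0.031,-1,0,0,0,0,0,0,-1])

```text
clock: 1.98
eef_pos: [433.6, -278.4, 98.3]
tool_rot: [-3.139, 0.005, 0.079]
force: [0.2, 0.5, -0.2]
width: 85.2
gripper_force: 0.0
```

```bash
cat > shot.py <<'E'
import sys
from h import *
# usage: shot.py name tx ty sx sy : 80x60 crops at 5x, both views, side by side
k=sys.argv[1];tx,ty,sx,sy=map(int,sys.argv[2:6])
a=[]
for n,x,y in(("top",tx,ty),("side",sx,sy)):
    im=cv2.cvtColor(ctrl.get_image(n),cv2.COLOR_RGB2BGR);cv2.imwrite(f"pics/{k}_{n}.png",im)
    a.append(cv2.resize(im[y:y+100,x:x+80],(400,500),interpolation=cv2.INTER_CUBIC))
cv2.imwrite(f"pics/{k}.png",np.hstack(a))
s=ctrl.read_state();print(s["clock"],s["eef_pos"].round(1),s["tool_rot"].round(3),s["qpos"].round(2),s["qd"].round(2).max())
E
python3 shot.py L1 300 150 235 100
```

```text
2.075 [ 435.8 -279.5  100.9] [ 3.141 -0.     0.079] [ 0.48  0.64  0.06  2.   -0.07  0.5  -0.9 ] -0.0
```

View pics/L1.png

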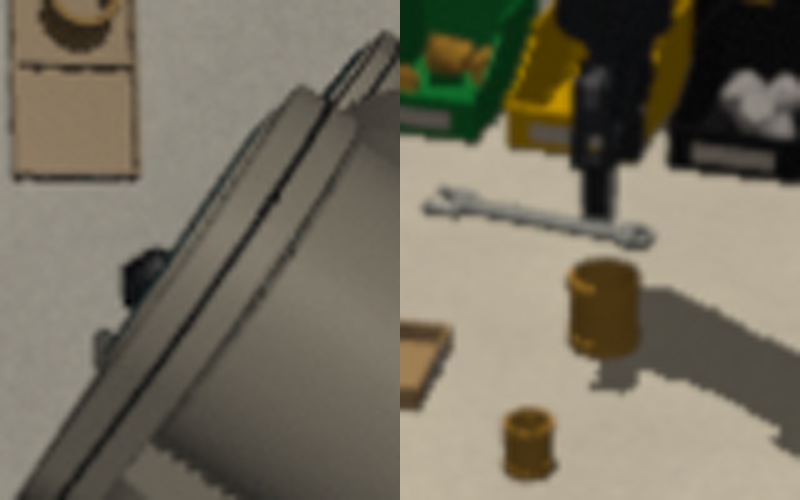

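The side view shows the near finger at (600,200) right above the large socket at (605,275). The tool has settled 5.5 mm short in y, so I correct that, descend and close.

Call:
carry_out(deltas=[0,0,0,0.002,-0.0055,0.005,-1,0,0,0,0,0,0.04,-1,0,0,0,0,0,0.03,-1,0,0,0,0,0,0.01,-1,0,0,0,0,0,0,-1,0,0,0,0,0,0,1,0,0,0,0,0,0,1,0,0,0,0,0,0,1,0,0,0,0,0,0,1,0,0,0,0,0,0,1])

```text
clock: 3.32
eef_pos: [438.4, -274.0, 16.8]
tool_rot: [3.14, -0.002, 0.08]
force: [-0.4, -0.8, 7.5]
width: 48.6
gripper_force: 60.4
```

Call:
carry_out(deltas=[0,0,0,0,0,-0.02,1,0,0,0,0,0,-0.04,1,0,0,0,0.027,-0.0141,0,1,0,0,0,0.027,-0.0141,0,1,0,0,0,0.027,-0.0141,0,1,0,0,0,0.027,-0.0141,0,1,0,0,0,0.027,-0.0141,0,1,0,0,0,0,0,0,1,0,0,0,0,0,0.02,1,0,0,0,0,0,0.02,1,0,0,0,0,0,0,1,0,0,0,0,0,0,1])

```text
clock: 4.82
eef_pos: [566.3, -192.3, 35.4]
tool_rot: [3.141, 0.0, 0.079]
force: [-0.4, 0.9, -3.3]
width: 48.2
gripper_force: 62.8
```

```bash
python3 shot.py L2 290 100 190 120
```

```text
4.925 [ 566.9 -192.3   36. ] [ 3.141e+00 -1.000e-03  8.000e-02] [ 0.23  0.82  0.08  1.81 -0.12  0.52 -1.1 ] 0.0
```

View pics/L2.png

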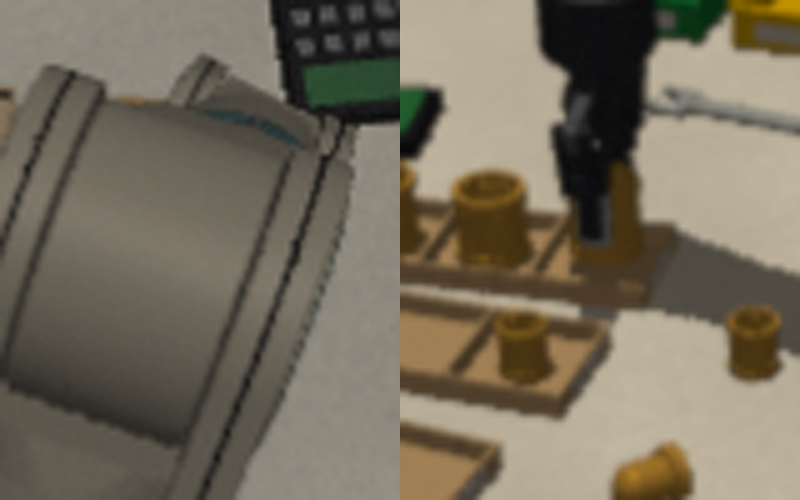

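The side view shows the socket held centred over the near cell, around (605,220). I lower it gently.

Call:
carry_out(deltas=[0,0,0,0,0,0.008,1,0,0,0,0,0,0.005,1,0,0,0,0,0,0.002,1,0,0,0,0,0,0.001,1,0,0,0,0,0,0,1,0,0,0,0,0,0,1])

```text
clock: 5.68
eef_pos: [566.0, -191.8, 19.9]
tool_rot: [-3.141, 0.0, 0.08]
force: [-3.6, 1.2, 6.2]
width: 48.3
gripper_force: 63.3
```

Call:
carry_out(deltas=[0,0,0,0,0,0,-0.45,0,0,0,0,0,0,-0.45,0,0,0,0,0,-0.02,-0.45,0,0,0,0,0,-0.04,-0.45,0,0,3.4,0,0,-0.04,-0.45,0,0,0,-0.0258,-0.0169,0,-0.2,0,0,0,-0.0258,-0.0169,0,-0.2,0,0,0,-0.0258,-0.0169,0,-0.2,0,0,0,-0.0258,-0.0169,0,-0.2,0,0,0,-0.0258,-0.0169,0,-0.2,0,0,0,0,0,0,-0.2,0,0,0,0,0,0,-0.2])

```text
clock: 7.18
eef_pos: [437.2, -110.6, 120.3]
tool_rot: [3.141, -0.003, 0.02]
force: [0.7, -0.4, -0.7]
width: 51.4
gripper_force: 0.0
```

```bash
python3 shot.py S1 290 100 190 120
```

```text
7.275 [ 437.2 -110.8  119.9] [ 3.141e+00 -2.000e-03  2.000e-02] [ 0.1   0.54  0.12  2.17 -0.15  0.44 -1.21] 0.01
```

View pics/S1.png

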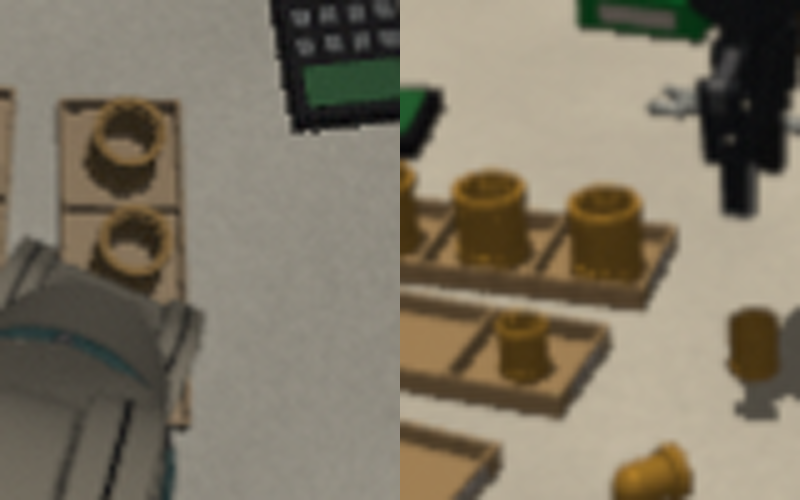

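The large socket stands upright in its cell at side crop (605,230), and the fingers hang above the small socket (755,345). Now I grip the small socket.

Call:
carry_out(deltas=[0,0,0,-0.0015,-0.001,0.03,-0.2,0,0,0,0,0,0.045,-0.2,0,0,0,0,0,0.03,-0.2,0,0,0,0,0,0.01,-0.2,0,0,0,0,0,0,-0.2,0,0,0,0,0,0,1,0,0,0,0,0,0,1,0,0,0,0,0,0,1,0,0,0,0,0,0,1])

```text
clock: 8.4
eef_pos: [430.9, -105.7, 22.0]
tool_rot: [-3.13, 0.01, 0.019]
force: [-0.0, -0.6, 6.2]
width: 29.3
gripper_force: 59.2
```

```bash
python3 shot.py S2 260 150 220 130
```

```text
8.5 [ 430.9 -105.7   22. ] [-3.13   0.01   0.019] [ 0.04  0.76  0.21  2.22 -0.71  0.24 -0.66] -0.0
```

View pics/S2.png

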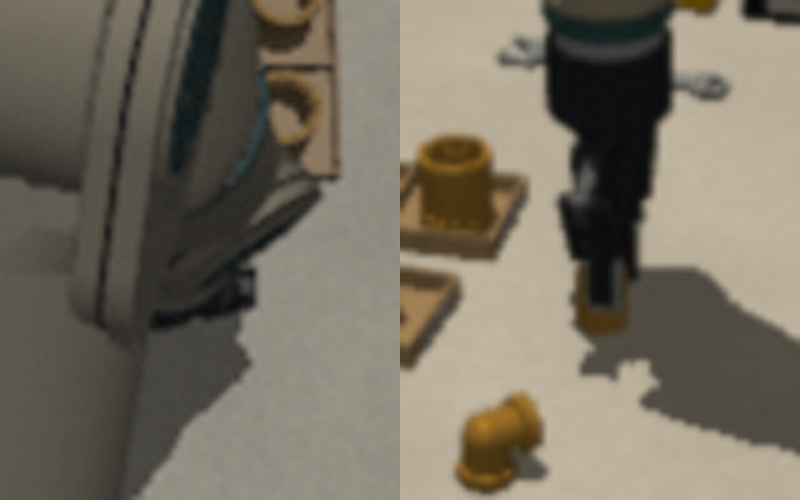

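The side view shows the arm stopped 17 mm high because joint 6 is at its limit. The pads still hold the upper part of the small socket, around (600,295), about 5 mm off-centre in x. The grip is firm, so I lift and move above the middle cell.

Call:
carry_out(deltas=[0,0,0,0,0,-0.015,1,0,0,0,0,0,-0.045,1,0,0,0,0.035,-0.0064,0,1,0,0,0,0.035,-0.0064,0,1,0,0,0,0.035,-0.0064,0,1,0,0,0,0.035,-0.0064,0,1,0,0,0,0.035,-0.0064,0,1,0,0,0,0.035,-0.0064,0,1,0,0,0,0,0,0,1,0,0,0,0,0,0.02,1,0,0,0,0,0,0.015,1,0,0,0,0,0,0,1])

```text
clock: 10.0
eef_pos: [637.3, -63.0, 42.2]
tool_rot: [-3.129, 0.016, 0.019]
force: [-0.0, 0.8, -0.5]
width: 29.8
gripper_force: 59.4
```

```bash
python3 shot.py S3 250 90 150 110
```

```text
10.1 [639.2 -63.5  44.1] [-3.13   0.012  0.019] [-0.21  0.91  0.48  1.67 -0.59  0.73 -0.98] 0.01
```

View pics/S3.png

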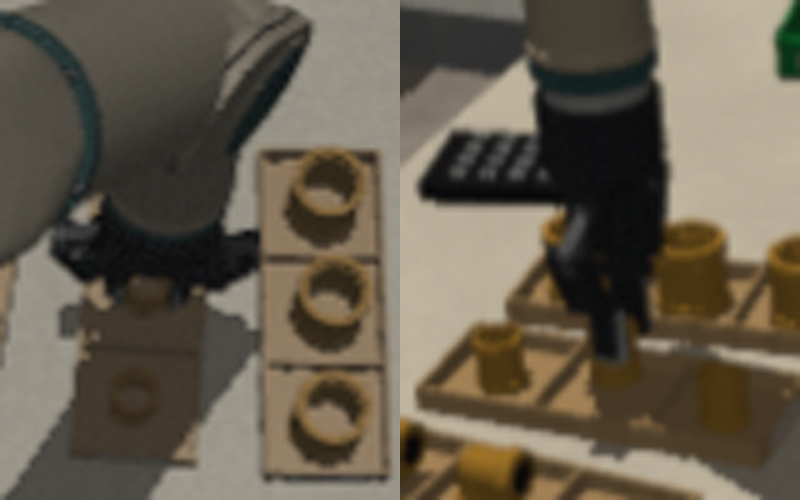

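The socket is held upright over the middle cell at side crop (615,370), and the top view confirms the large socket in its cell at (335,400). I lower it the last 19 mm.

Call:
carry_out(deltas=[0,0,0,0.001,0,0.01,1,0,0,0,0,0,0.006,1,0,0,0,0,0,0.002,1,0,0,0,0,0,0.001,1,0,0,0,0,0,0,1,0,0,0,0,0,0,1])

```text
clock: 10.85
eef_pos: [640.7, -62.9, 25.6]
tool_rot: [-3.13, 0.011, 0.02]
force: [0.4, -0.3, -0.4]
width: 30.0
gripper_force: 59.5
```

Call:
carry_out(deltas=[0,0,0,0,0,0.0008,1,0,0,0,0,0,0,1,0,0,0,0,0,0,1])

```text
clock: 11.22
eef_pos: [640.7, -62.9, 25.1]
tool_rot: [-3.13, 0.011, 0.02]
force: [-1.6, 0.8, 5.7]
width: 29.8
gripper_force: 59.8
```

Contact is made, so I release, lift, straighten and turn to the elbow's yaw.

Call:
carry_out(deltas=[0,0,0,0,0,0,-0.15,0,0,0,0,0,0,-0.15,0,0,0,0,0,-0.02,-0.15,0,0,0,0,0,-0.04,-0.15,0,0,0,0,0,-0.04,-0.15,-0.7,0.6,0,0,0,0,-0.15,0,0,-9.5,0,0,0,-0.15,0,0,-9.5,0,0,0,-0.15,0,0,-9.5,0,0,0,-0.15,0,0,-9.5,0,0,0,-0.15,0,0,-9.6,0,0,0,-0.15,0,0,0,0,0,0,-0.15])

```text
clock: 12.72
eef_pos: [641.4, -64.0, 124.7]
tool_rot: [-3.141, 0.001, 0.848]
force: [-0.1, 0.3, -0.6]
width: 49.2
gripper_force: 0.0
```

```bash
cat > go.py <<'E'
import sys
from h import *
from scipy.spatial.transform import Rotation as Ro
# go.py x y z : shift in tool axes (m) from the present pose
s=ctrl.read_state();R=Ro.from_euler("xyz",s["tool_rot"])
print(s["eef_pos"].round(1),s["tool_rot"].round(3),s["qpos"].round(2),(R.inv().apply(np.array(sys.argv[1:4],float)-s["eef_pos"])/1000).round(4))
E
python3 shot.py E0 250 90 150 110;python3 go.py 444.5 63 125
```

```text
12.825 [641.5 -64.  124.6] [-3.141e+00  1.000e-03  8.470e-01] [-0.13  0.77  0.32  1.63 -0.31  0.79 -0.4 ] 0.01
[641.5 -64.  124.6] [-3.141e+00  1.000e-03  8.470e-01] [-0.13  0.77  0.32  1.63 -0.31  0.79 -0.4 ] [-0.0352 -0.2317 -0.0003]
```

View pics/E0.png

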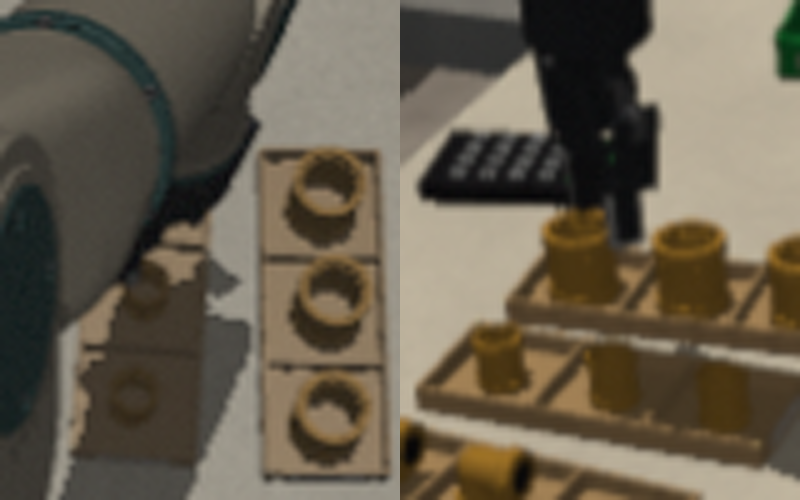

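The small socket stands upright in the middle cell at side crop (615,375). Next is the elbow: travel above it, then tilt 6° toward the base to keep joint 6 off its limit.

Call:
carry_out(deltas=[0,0,0,-0.0059,-0.0386,0,-0.4,0,0,0,-0.0059,-0.0386,0,-0.4,0,0,0,-0.0059,-0.0386,0,-0.4,0,0,0,-0.0059,-0.0386,0,-0.4,0,0,0,-0.0059,-0.0386,0,-0.4,0,0,0,-0.0059,-0.0386,0,-0.4,0,-6,0,0,0,0,-0.4,0,0,0,0,0,0,-0.4,0,0,0,0,0,0,-0.4])

```text
clock: 13.95
eef_pos: [444.4, 61.8, 124.6]
tool_rot: [3.141, 0.105, 0.849]
force: [0.6, -0.3, -0.6]
width: 60.1
gripper_force: 0.0
```

```bash
python3 go.py 443 61.5 40
```

```text
[444.4  61.8 124.6] [3.141 0.105 0.849] [-0.53  0.6   0.41  2.1  -0.29  0.59 -0.64] [ 0.0077 -0.0009  0.0843]
```

Call:
carry_out(deltas=[0,0,0,0.0022,-0.0002,0.03,-0.4,0,0,0,0.0022,-0.0002,0.03,-0.4,0,0,0,0.0022,-0.0002,0.025,-0.4,0,0,0,0.0022,-0.0002,0.02,-0.4,0,0,0,0.0022,-0.0002,0.011,-0.4,0,0,0,0,0,0,-0.4,0,0,0,0,0,0,-0.4])

```text
clock: 14.82
eef_pos: [443.1, 61.6, 8.8]
tool_rot: [3.141, 0.105, 0.85]
force: [0.5, 0.2, 0.2]
width: 59.7
gripper_force: 0.0
```

```bash
python3 go.py 443 61.5 8; python3 shot.py E1 195 150 200 160
```

```text
[443.1  61.6   8.8] [3.141 0.105 0.85 ] [-0.41  0.81  0.25  2.15 -0.4   0.31 -0.56] [-0.0001  0.      0.0008]
14.925 [443.2  61.9   8.9] [3.141 0.105 0.85 ] [-0.42  0.81  0.25  2.15 -0.4   0.31 -0.56] 0.0
```

View pics/E1.png

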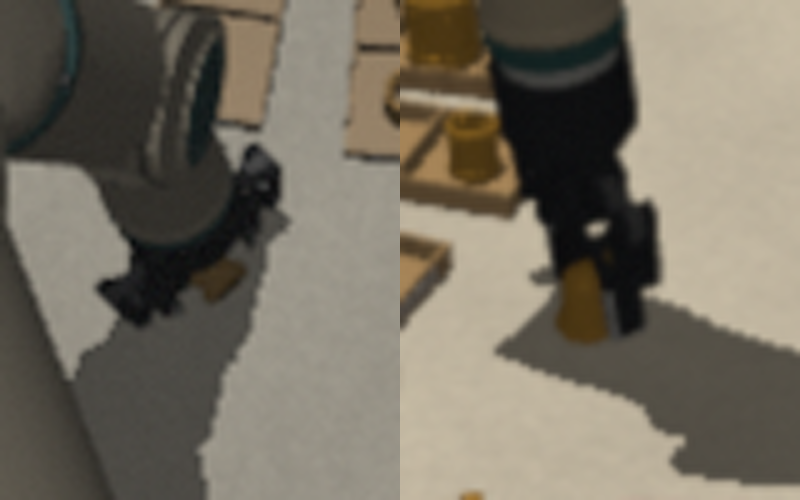

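The top view shows the elbow mouth (218,280) between the two fingers (125,300) and (260,180), and the side view shows its foot (585,335) between them too. I close.

Call:
carry_out(deltas=[0,0,0,0,0,0,-0.1,0,0,0,0,0,0,0.2,0,0,0,0,0,0,1,0,0,0,0,0,0,1,0,0,0,0,0,0,1,0,0,0,0,0,0,1])

```text
clock: 15.68
eef_pos: [443.3, 62.0, 8.9]
tool_rot: [3.141, 0.104, 0.85]
force: [-0.6, 0.4, 7.5]
width: 26.0
gripper_force: 58.5
```

```bash
python3 - <<'E'
from h import *
# loose elbow visible? compare masks: elbow pixel centroid in side and top now
for n,(x,y,w,h) in {"top":(228,195,25,25),"side":(220,200,40,35)}.items():
    im=ctrl.get_image(n);cv2.imwrite(f"pics/E2_{n}.png",cv2.cvtColor(im,cv2.COLOR_RGB2BGR))
    H=cv2.cvtColor(im[y:y+h,x:x+w],cv2.COLOR_RGB2HSV)
    m=((H[...,1]>100)&(H[...,2]>40)&(H[...,0]<26)&(H[...,0]>8));q=np.argwhere(m)
    print(n,m.sum(),q.min(0)[::-1]+(x,y),q.max(0)[::-1]+(x,y),q.mean(0)[::-1]+(x,y))
E
python3 go.py 0 0 0
```

```text
top 43 [235 202] [242 209] [238.39534884 205.20930233]
side 115 [220 200] [247 228] [235.2173913  219.85217391]
[443.2  62.    8.9] [3.141 0.104 0.85 ] [-0.42  0.81  0.25  2.15 -0.4   0.31 -0.56] [-0.3363 -0.2921  0.044 ]
```

The elbow is gripped (26 mm wide). I lift, turn about the vertical to the carton's yaw, and travel to above the near cell at about (583,73).

Call:
carry_out(deltas=[0,0,0,-0.002,0,-0.02,1,0,0,0,-0.0043,0,-0.04,1,0.91,0,8.7,0,0,0,1,0.91,0,8.7,0,0,0,1,0.91,0,8.7,0,0,0,1,0.91,0,8.7,0,0,0,1,0.91,0,8.7,0,0,0,1,0.91,0,8.7,0,0,0,1,0,0,0,0.034,-0.0053,-0.0036,1,0,0,0,0.034,-0.0053,-0.0036,1,0,0,0,0.034,-0.0053,-0.0036,1,0,0,0,0.034,-0.0053,-0.0036,1])

```text
clock: 17.27
eef_pos: [581.1, 74.5, 68.2]
tool_rot: [3.141, 0.106, -0.065]
force: [-0.4, 0.3, -2.0]
width: 26.2
gripper_force: 59.2
```

Call:
carry_out(deltas=[0,0,0,0,0,0,1,0,0,0,0,0,0,1])

```text
clock: 17.52
eef_pos: [579.1, 74.1, 68.0]
tool_rot: [3.14, 0.108, -0.066]
force: [-0.6, 0.2, -1.7]
width: 26.0
gripper_force: 59.2
```

```bash
python3 go.py 581 74 27
```

```text
[579.1  74.1  68. ] [ 3.14   0.108 -0.066] [-0.5   0.88  0.58  1.74 -0.63  0.83 -1.24] [ 0.0063 -0.0001  0.0406]
```

Call:
carry_out(deltas=[0,0.2,0,0.0026,0,0.02,1,0,0,0,0.002,0,0.016,1,0,0,0,0.002,0,0.01,1,0,0,0,0.001,0,0.0065,1,0,0,0,0,0,0,1,0,0,0,0,0,0,1])

```text
clock: 18.27
eef_pos: [583.1, 73.8, 15.9]
tool_rot: [3.141, 0.101, -0.066]
force: [0.5, -0.2, -1.2]
width: 26.1
gripper_force: 59.2
```

```bash
python3 go.py 581 74 12; python3 shot.py E3 200 100 140 140
```

```text
[583.1  73.8  15.9] [ 3.141  0.101 -0.066] [-0.47  0.95  0.53  1.75 -0.68  0.75 -1.2 ] [-0.0017 -0.      0.0041]
18.375 [583.1  73.9  16. ] [ 3.141  0.101 -0.066] [-0.47  0.95  0.53  1.75 -0.68  0.75 -1.2 ] -0.0
```

View pics/E3.png

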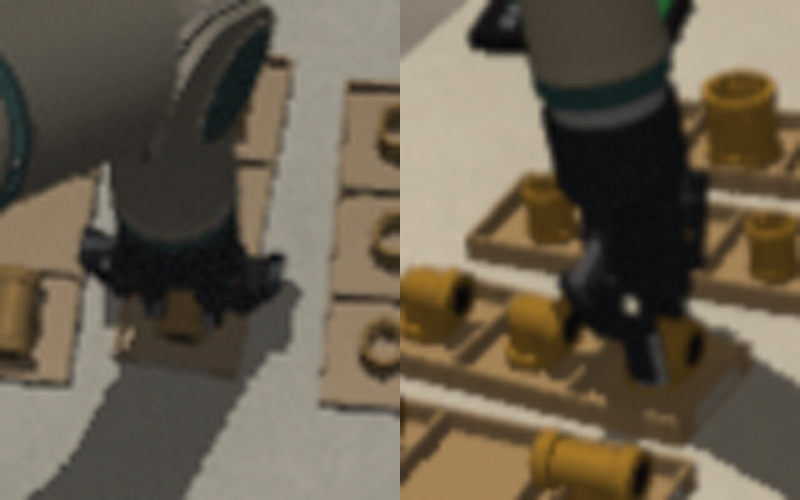

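The elbow is centred in its cell: mouth at side crop (690,345), and clear of the walls in the top view at (180,315). I lower the last few mm.

Call:
carry_out(deltas=[0,0,0,0,0,0.002,1,0,0,0,0,0,0.001,1,0,0,0,0,0,0.0005,1,0,0,0,0,0,0,1,0,0,0,0,0,0,1])

```text
clock: 19.0
eef_pos: [582.3, 73.9, 12.0]
tool_rot: [3.141, 0.102, -0.066]
force: [0.1, -0.5, -1.4]
width: 25.9
gripper_force: 59.2
```

Call:
carry_out(deltas=[0,0,0,0,0,0.0008,1,0,0,0,0,0,0,1,0,0,0,0,0,0,1])

```text
clock: 19.38
eef_pos: [582.4, 73.9, 12.0]
tool_rot: [3.141, 0.102, -0.066]
force: [-1.3, 0.6, 5.2]
width: 26.0
gripper_force: 60.1
```

Call:
carry_out(deltas=[0,0,0,0,0,0,0.1,0,0,0,0,0,0,0.1,0,0,0,-0.0021,0,-0.02,0.1,0,0,0,-0.0042,0,-0.04,0.1,0,0,0,-0.0052,0,-0.05,0.1,0,5.8,0,0,0,0,-0.4,0,0,-9.6,0,0,0,-0.4,0,0,-9.6,0,0,0,-0.4,0,0,-9.6,0,0,0,-0.4,0,0,-9.6,0,0,0,-0.4,0,0,0,0,0,0,-0.4])

```text
clock: 20.75
eef_pos: [582.4, 73.8, 123.1]
tool_rot: [3.141, -0.0, 0.602]
force: [-0.5, -0.3, 0.1]
width: 59.7
gripper_force: 0.0
```

```bash
python3 go.py 447 287 121; python3 - <<'E'
from h import *
im=ctrl.get_image("side");cv2.imwrite("pics/T0_side.png",cv2.cvtColor(im,cv2.COLOR_RGB2BGR))
E
```

```text
[582.4  73.8 123.1] [ 3.141 -0.     0.602] [-0.44  0.72  0.44  1.81 -0.44  0.71 -0.73] [ 0.0092 -0.2525  0.002 ]
```

Call:
carry_out(deltas=[0,0,0,0.0015,-0.042,0,-0.4,0,0,0,0.0015,-0.042,0,-0.4,0,0,0,0.0015,-0.042,0,-0.4,0,0,0,0.0015,-0.042,0,-0.4,0,0,0,0.0015,-0.042,0,-0.4,0,0,0,0.0015,-0.042,0,-0.4,0,0,0,0,0,0,-0.4,0,0,0,0,0,0.03,-0.4,0,0,0,0,0,0.03,-0.4,0,0,0,0,0,0,-0.4,0,0,0,0,0,0,-0.4])

```text
clock: 22.18
eef_pos: [447.2, 286.0, 62.6]
tool_rot: [3.14, -0.0, 0.603]
force: [-0.8, 0.2, 0.2]
width: 59.5
gripper_force: 0.0
```

```bash
python3 go.py 447 287 9; python3 - <<'E'
from h import *
b=cv2.cvtColor(ctrl.get_image("side"),cv2.COLOR_RGB2BGR)
a=cv2.imread("pics/T0_side.png")
f=lambda im,x,y:cv2.resize(im[y:y+100,x:x+80],(400,500),interpolation=cv2.INTER_CUBIC)
cv2.imwrite("pics/T1.png",np.hstack([f(a,100,150),f(b,165,200)]))
E
```

```text
[447.2 286.   62.6] [ 3.14  -0.     0.603] [-0.87  0.75  0.39  1.99 -0.57  0.5  -1.04] [ 0.0004 -0.001   0.0536]
```

View pics/T1.png

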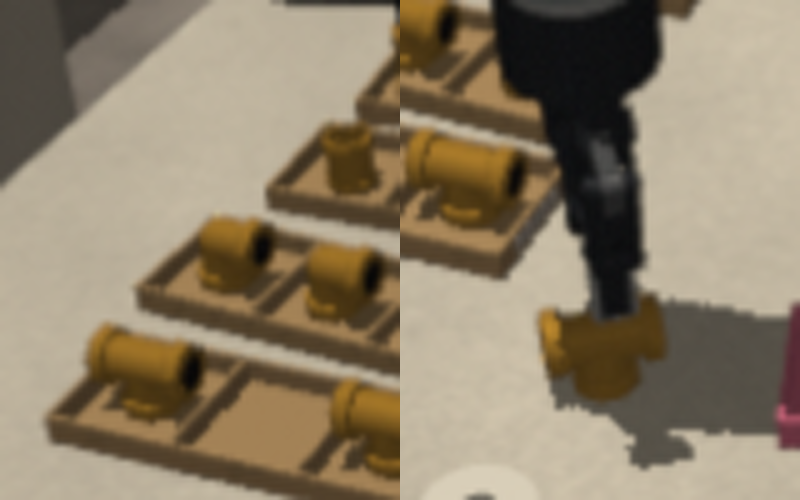

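The tee stands with its run at right crop (550–660, 340), with the near finger over its middle. I go down and grip.

Call:
carry_out(deltas=[0,0,0,0,-0.001,0.03,-0.4,0,0,0,0,0,0.0236,-0.4,0,0,0,0,0,0,-0.4,0,0,0,0,0,0,-0.1,0,0,0,0,0,0,0.2,0,0,0,0,0,0,1,0,0,0,0,0,0,1,0,0,0,0,0,0,1,0,0,0,0,0,0,1])

```text
clock: 23.35
eef_pos: [447.2, 287.0, 9.8]
tool_rot: [3.14, -0.002, 0.604]
force: [-0.2, -1.6, 9.2]
width: 25.6
gripper_force: 65.6
```

```bash
python3 go.py 0 0 0; python3 - <<'E'
from h import *
# tee run ends in the side view, cast to z=29
im=ctrl.get_image("side");x,y,w,h=180,245,50,45
cv2.imwrite("pics/T2_side.png",cv2.cvtColor(im,cv2.COLOR_RGB2BGR))
H=cv2.cvtColor(im[y:y+h,x:x+w],cv2.COLOR_RGB2HSV)
m=((H[...,1]>120)&(H[...,2]>35)&(H[...,0]<26)&(H[...,0]>8));q=np.argwhere(m)[:,::-1]+(x,y)
L=q[q[:,0]<q[:,0].min()+3].mean(0);R=q[q[:,0]>q[:,0].max()-3].mean(0)
print(L,R,plane("side",L,29).round(1),plane("side",R,29).round(1),plane("side",(L+R)/2,29).round(1))
E
```

```text
[447.2 287.    9.8] [ 3.14e+00 -2.00e-03  6.04e-01] [-0.82  0.84  0.3   2.   -0.62  0.39 -1.  ] [-0.5311 -0.0175  0.0087]
[181. 248.] [215.83333333 266.03333333] [537.2 240.4  29. ] [424.4 277.5  29. ] [479.3 259.4  29. ]
```

```bash
python3 - <<'E'
from h import *
t=cv2.imread("pics/top0.png");s=cv2.imread("pics/side0.png")
def cen(im,x,y,w,h,S):
    H=cv2.cvtColor(im[y:y+h,x:x+w],cv2.COLOR_BGR2HSV);m=((H[...,1]>S)&(H[...,0]<26)).astype(np.uint8)
    c=max(cv2.findContours(m,0,1)[0],key=cv2.contourArea);M=cv2.moments(c);return M["m10"]/M["m00"]+x,M["m01"]/M["m00"]+y
A,B=cen(t,200,106,18,30,115),cen(t,192,150,20,30,115);a,b=cen(s,114,210,32,30,165),cen(s,160,222,34,30,165)
print(A,B,a,b)
for p,q in((A,a),(B,b)):
    X,e=tri(p,q);print(X.round(1),e.round(1),plane("top",p,42).round(1),plane("side",q,32).round(1))
for n,p,q,z in(("top",A,B,42),("side",a,b,32)):
    P,Q=plane(n,p,z),plane(n,q,z);d=P-Q;print(n,((P+Q)/2).round(1),np.hypot(*d[:2]).round(1),np.arctan2(d[1],d[0]).round(3))
# left/right outer walls of the carton in top0 (z=18 left rim)
T=lambda u,v:(145+(u+.5)/3.7-.5,98+(v+.5)/3.7-.5)
for d in((180,128),(278,134)),((180,204),(266,209)):
    print("divider",[plane("top",T(*p),17)[:2].round(1).tolist() for p in d])
E
```

```text
(208.7867231638418, 118.93926553672316) (202.2578125, 161.88151041666666) (128.29992576095026, 224.10170749814404) (177.24103585657372, 235.07171314741035)
[727.5 185.4  24.4] 0.6 [719.8 182.2  42. ] [721.2 194.   32. ]
[572.2 189.4  24.9] 2.8 [565.7 186.   42. ] [568.9 197.4  32. ]
top [642.8 184.1  42. ] 154.1 -0.025
side [645.1 195.7  32. ] 152.3 -0.022
divider [[676.7, 234.2], [678.7, 142.2]]
divider [[602.7, 224.9], [604.8, 145.2]]
```

Call:
carry_out(deltas=[0,0,0,0,0,-0.02,1,0,0,0,0,0,-0.05,1,0,0,8.95,0,0,0,1,0,0,8.95,0,0,0,1,0,0,8.95,0,0,0,1,0,0,8.95,0,0,0,1,0,0,0,0.0395,0.0194,0,1,0,0,0,0.0395,0.0194,0,1,0,0,0,0.0395,0.0194,0,1,0,0,0,0.0395,0.0194,0,1,0,0,0,0.0395,0.0194,0,1,0,0,0,0,0,0,1])

```text
clock: 24.9
eef_pos: [644.3, 182.3, 78.7]
tool_rot: [3.138, -0.003, -0.025]
force: [-0.6, -1.0, -1.0]
width: 26.1
gripper_force: 65.2
```

Call:
carry_out(deltas=[0,0,0,0,0,0,1,0,0,0,0,0,0,1])

```text
clock: 25.15
eef_pos: [639.8, 187.8, 77.9]
tool_rot: [3.142, 0.002, -0.019]
force: [0.0, 0.1, -2.4]
width: 25.7
gripper_force: 65.2
```

```bash
python3 go.py 642.5 186 35
```

```text
[639.8 187.8  77.9] [ 3.142e+00  2.000e-03 -1.900e-02] [-0.66  0.92  0.61  1.59 -0.65  0.84 -1.38] [0.0029 0.0017 0.0429]
```

Call:
carry_out(deltas=[0,0,0,0.003,0.0017,0.02,1,0,0,0,0,0,0.02,1,0,0,0,0,0,0.005,1,0,0,0,0,0,0,1,0,0,0,0,0,0,1])

```text
clock: 25.78
eef_pos: [644.6, 184.4, 33.5]
tool_rot: [3.141, -0.0, -0.02]
force: [0.1, 0.0, -2.1]
width: 25.7
gripper_force: 65.1
```

```bash
cat > ck.py <<'E'
from h import *
for n,box,S in(("side",(100,190,110,65),165),("top",(185,100,45,85),115)):
    x,y,w,h=box;im=ctrl.get_image(n);H=cv2.cvtColor(im[y:y+h,x:x+w],cv2.COLOR_RGB2HSV)
    m=((H[...,1]>S)&(H[...,0]<26)&(H[...,2]>30)).astype(np.uint8)
    N,l,st,ce=cv2.connectedComponentsWithStats(m)
    print(n,[((a[:2]+(x,y)).tolist(),a[2:].tolist()) for a in st[1:] if a[4]>30])
E
python3 ck.py; python3 go.py 642.5 186 13
```

```text
side [([161, 199], [15, 15, 146]), ([185, 205], [15, 15, 167]), ([118, 216], [28, 18, 266]), ([152, 216], [13, 17, 107]), ([166, 226], [24, 20, 291])]
top [([209, 111], [6, 14, 33]), ([200, 138], [10, 10, 60]), ([197, 153], [11, 18, 135])]
[644.6 184.6  33.8] [ 3.141e+00 -1.000e-03 -2.000e-02] [-0.63  0.98  0.57  1.6  -0.69  0.78 -1.35] [-0.0021 -0.0014  0.0208]
```

Call:
carry_out(deltas=[0,0,0,-0.002,-0.0014,0.008,1,0,0,0,0,0,0.007,1,0,0,0,0,0,0.003,1,0,0,0,0,0,0.0015,1,0,0,0,0,0,0,1,0,0,0,0,0,0,1])

```text
clock: 26.62
eef_pos: [642.2, 185.9, 13.8]
tool_rot: [3.141, 0.0, -0.02]
force: [0.7, -0.2, -2.0]
width: 25.4
gripper_force: 65.1
```

Call:
carry_out(deltas=[0,0,0,0,0,0.0008,1,0,0,0,0,0,0,1,0,0,0,0,0,0,1])

```text
clock: 27.0
eef_pos: [642.3, 186.0, 13.0]
tool_rot: [3.141, 0.0, -0.02]
force: [-0.5, -0.3, -0.9]
width: 25.3
gripper_force: 65.6
```

Call:
carry_out(deltas=[0,0,0,0,0,0.0006,1,0,0,0,0,0,0,1,0,0,0,0,0,0,1])

```text
clock: 27.38
eef_pos: [642.3, 186.0, 13.0]
tool_rot: [3.141, 0.0, -0.02]
force: [-1.7, 0.1, 6.2]
width: 25.8
gripper_force: 66.6
```

Contact is made. I release narrowly, rise, and withdraw toward the base for a clear view.

Call:
carry_out(deltas=[0,0,0,0,0,0,0.1,0,0,0,0,0,0,0.1,0,0,0,0,0,-0.02,0.1,0,0,0,0,0,-0.05,0.1,0,0,0,0,0,-0.05,0.1,0,0,0,0,0,-0.05,0.1,0,0,0,-0.04,0,0,0.1,0,0,0,-0.04,0,0,0.1,0,0,0,-0.04,0,0,0.1,0,0,0,-0.04,0,0,0.1,0,0,0,0,0,0,0.1])

```text
clock: 28.75
eef_pos: [479.2, 189.8, 183.3]
tool_rot: [-3.141, 0.003, -0.02]
force: [1.2, 0.0, 0.1]
width: 38.9
gripper_force: 0.0
```

```bash
python3 - <<'E'
from h import *
for n in C: cv2.imwrite(f"pics/F_{n}.png",cv2.cvtColor(ctrl.get_image(n),cv2.COLOR_RGB2BGR))
s=cv2.imread("pics/F_side.png");x,y,w,h=95,140,150,120
H=cv2.cvtColor(s[y:y+h,x:x+w],cv2.COLOR_BGR2HSV);m=((H[...,1]>150)&(H[...,0]<26)&(H[...,2]>30)).astype(np.uint8)
m=cv2.morphologyEx(m,cv2.MORPH_OPEN,np.ones((4,4)))
N,l,st,ce=cv2.connectedComponentsWithStats(m)
for a,b in zip(st[1:],ce[1:]):
    if a[4]>40: print((a[:2]+(x,y)).tolist(),a[2:].tolist(),(b+(x,y)).round(1).tolist())
# tape and wrench change in both views vs first pictures
for n,bs in{"top":[(128,180,20,20),(374,162,20,58)],"side":[(166,290,30,24),(236,134,52,18)]}.items():
    A,B=cv2.imread(f"pics/{n}0.png"),cv2.imread(f"pics/F_{n}.png")
    print(n,[np.abs(A[y:y+h,x:x+w].astype(int)-B[y:y+h,x:x+w]).mean().round(1) for x,y,w,h in bs])
E
```

```text
[180, 153] [11, 18, 140] [184.9, 160.3]
[225, 159] [14, 18, 236] [231.5, 167.7]
[166, 177] [10, 13, 112] [170.4, 182.8]
[189, 184] [7, 9, 59] [191.9, 188.1]
[211, 184] [9, 14, 110] [215.3, 190.7]
[141, 195] [12, 14, 148] [146.1, 201.8]
[162, 200] [13, 15, 164] [167.9, 207.0]
[187, 206] [13, 15, 170] [192.4, 212.7]
[119, 217] [20, 18, 262] [128.9, 225.1]
[144, 222] [20, 18, 267] [154.0, 230.2]
[166, 228] [23, 18, 301] [177.4, 235.9]
top [np.float64(67.5), np.float64(17.3)]
side [np.float64(13.2), np.float64(13.0)]
```

The tee is centred between its neighbours, and its blob (20×18) is the same size as theirs. The elbow matches its neighbours as well. I check the tape and wrench by template matching, which is less affected by shadow.

```bash
python3 - <<'E'
from h import *
for n,bs in{"top":[(374,162,20,58)],"side":[(168,290,28,24),(236,134,52,18)]}.items():
    A,B=cv2.imread(f"pics/{n}0.png",0),cv2.imread(f"pics/F_{n}.png",0)
    for x,y,w,h in bs:
        r=cv2.matchTemplate(B[y-10:y+h+10,x-10:x+w+10],A[y:y+h,x:x+w],cv2.TM_CCOEFF_NORMED)
        _,v,_,p=cv2.minMaxLoc(r);print(n,"shift",p[0]-10,p[1]-10,"score",round(v,2))
E
```

```text
top shift 0 0 score 1.0
side shift 0 0 score 1.0
side shift 0 0 score 0.99
```

Tape and wrench have not moved, all four fittings are in place, and the arm is clear.

```bash
python3 -c "
from cell import ctrl
print(ctrl.finish_job())"
```

```text
the job is handed in; nothing more can be done
None
```

All four fittings were set down in the empty cells of their matching cartons, upright and turned like the ones already there; the tape and wrench did not move, and the job was handed in at about 29 s on the robot's clock.

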